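# Refit the lever on a water valve and shut it

### The job

Put the loose dark steel lever handle on the upright stem of the brass shut-off valve: turn it, pressing only lightly, until its keyway finds the stem's key, and push it fully home. Only then turn the lever gently clockwise to the valve's stop so that the water is shut (lever square across the pipe), and let go; touch the valve with nothing but the handle and leave the other things on the bench alone.

Things in the scene. Friction and masses are not known exactly. Their poses are not given: they have to be found in the camera images.
- valve: Brass quarter-turn ball valve, fixed on a 120 x 80 x 8 mm plate; origin: centre of the plate's underside, z up. Pipe along the valve's own x, axis 35 mm up (tails bend down at x = +-90 mm). On the z axis a neck with a 51 mm round collar, its top 68 mm up, and above it the steel stem. Summed contact force of 70 N damages it: pushing slowly under 12 N and twisting under 0.2 N m is safe.
- valve_seat (a point): On the stem's axis at the top face of the collar, 68 mm above the bench, where the handle's hub rests when home. Axes as the valve's.
- stem_top (a point): Stem's top centre, 24 mm over the collar; axes are the valve's, NOT the stem's. Stem 18.5 mm thick (tip: 13) with one key, 6 mm wide, 16 mm tall from the collar, out to 18 mm from the axis. It turns stiffly (0.11 N m) between stops: open, key to valve +x; shut, key to valve -y, 90 deg clockwise from above. Starts 5 to 65 deg clockwise of open: feel or see it. Pressing over 12 N may drag it.
- valve_shut (a point): Fixed point where the end of the lever (handle_tip) is to be when the handle is home and the valve shut: 62 mm from the stem's axis along the valve's -y, 97 mm above the bench. Axes as the valve's.
- handle_grip (a point): Loose dark steel lever handle, about 0.3 kg, standing on its hub, bore down, 58 mm tall. This point: on the hub's axis half-way up (29 mm). z up, x along the lever to its long end. Hub 52 mm diameter, 0 to 30 mm up. On it, over the axis, an upright grip block 36 mm long (x), 16 mm wide (y), 30 to 58 mm up; to +x a lower lever 14 mm wide, 29 to 41 mm up. Home: 29 mm above valve_seat.
- handle_bore (a point): Centre of the bore's mouth in the hub's underside; axes as the handle's. First 6 mm: round recess, 38 mm wide (40 at the mouth). Above, to 26 mm up, a 20 mm bore with one keyway 7.6 mm wide on the +x (lever) side. It goes home only with the lever pointing the way the stem's key does, within about 4 degrees; else it stops on the key, 10 mm above home. Aligned, it slides down onto the collar.
- handle_tip (a point): End of the lever, 62 mm from the hub's axis along the handle's +x, 29 mm above the hub's underside; axes as the handle's.
Not all that is in view belongs to the job. What is shaped like the part that bears handle_grip but orange or pink is not meant. Leave any green look-alike of the valve alone.

How it is judged:
By the outcome, as a careful person would: the job done as asked, in the order asked, and still so for the second after the job is handed in, with the robot touching nothing.
It also fails if it takes over 64 s, if anything falls off the work surface, if the arm or the gripper's body presses on something with over 40 N, if the wrist force passes 120 N, or if a joint passes its speed limit or range.

### The arm

A 6-joint arm with a two-finger parallel gripper is mounted at the origin on the work surface. World frame = base frame: x ahead of the robot, y to its left, z up, the work surface at z = 0. Lengths are in mm, angles in rad, forces in N, time in s.
With the tool pointing down it reaches from about 275 to 875 mm from the base axis. Payload 12.5 kg.
Tool frame: the origin (TCP) lies on the centre line of the jaws, within the pads' length; the fingertips stand 22 mm ahead of it and the grasp point (between the pads) lies 3 mm ahead of it; z points along the fingers, y is the direction in which the jaws open and shut (so a half turn about z gives the same grasp; the last joint's range is limited). The gripper opens to 85 mm and grips with 20 to 120 N. Pads are 22 mm wide; open, the fingers measure 114 mm over their backs; the gripper's body (76 mm by 85 mm) begins 54 mm behind the grasp point. The pads swing forward as they close: fully open they stand 13 mm farther back than shut.
Start: joints at [-1.22, 0.351, 1.652, -0, 1.139, -0.085], TCP at [232.191, -498.57, 253.29] pointing down, gripper open.
Joint ranges: [-2.75, 2.75], [-0.79, 2.1], [0.01, 2.65], [-1.57, 4.71], [0.07, 3.14], [-2.87, 2.87]. Speed limits (rad/s): [2.22, 2.22, 2.79, 3.14, 3.14, 3.14].

### API

Orientations are given as a rotation vector (axis times angle).
In Python, from workcell import env, imaging gives the robot as it stands.
- The arm moves only by the tool drive_tool, never from a script. Its argument "series" is text: rows parted by semicolons, each of 7 numbers parted by spaces: the turn, a rotation vector about the tool's x, y, z in degrees, then the shift along the tool's x, y, z in cm, then the closure, from 0 (fully open) to 1 (shut). In form: rx ry rz tx ty tz grip; .... A call has 1 to 20 rows; each row shifts and turns the commanded pose from where the row before left it, along the tool's axes as they then stand; what a row does not reach is not made up. A row lasts 1/8 s, in which the tool goes at most 62.5 mm and 10.7 degrees, less where a joint would pass 70% of its speed; a pose out of reach is approached as far as the arm can. A call with a gripper value outside its range is refused whole. The fingers move at their own pace and stop on an object; "grip_force" is the grip in N (left out, the last holds). Time passes only in rows, so rows that do not move let the fingers close. It gives the time, the measured TCP pose, the force and the opening at its end, in the units of the state.
- env.observe(): the state, without advancing time (a new reading comes with each control period).
- imaging.snapshot(name): name is "scene" or "top" or "wrist"; returns the picture (480x640x3 uint8, red, green, blue); there is no depth.
- imaging.camera_params(name): a dict with "K" (3x3 intrinsics, pixels), "k1" (the pictures are not rectified: a ray, as slopes to the right and down, at radius r is drawn at 1 + k1 r^2 times it, then the intrinsics apply), "rvec" (rotation vector, rad) and "tvec" (3), from world to camera coordinates, as OpenCV has them; the wrist camera has in their place "mount" (4x4, takes a point from camera to tool coordinates, whose origin is the TCP and whose axes are the flange's). Camera axes: x right, y down, z forward; pixel columns grow to the right and rows downward; lengths in mm; the calibration is good to about 2 mm. A picture is of the moment at which its call begins: read the wrist's pose just before it. camera_params takes no time and is no camera call.
- env.close_job(): hands the job in, once; it reports no verdict.
The state is a dict: "clock": time; "joint_positions": joint angles; "joint_velocities": joint speeds; "effort": joint torques, N m; "position": TCP position; "ee_rot": TCP orientation; "contact_force": force on the tool from outside, world axes, zero at the start; "torque": the same for the moment, N m; "width": finger opening in mm.
Only numpy, scipy, OpenCV 4.12 (cv2) and the standard library are available. Lean on these libraries where they do the work, as an engineer would, in place of code of your own. Each camera call takes 0.05 s, during which the arm holds its last target.

## Working session

There is one attempt and no reset: what is moved stays moved. The work goes in short steps, Python scripts to look and compute and a tool call to move; the robot and the scene stay as the last step left them, time stands still between calls to the robot, and variables do not carry over. Pictures are saved under pics/ and viewed, and the job is handed in when it is done.

Besides the shell and the picture viewer there is one more tool, called after "Request:" as a command line: name --argument value ..., lists and objects as JSON in quotes. drive_tool: Moves the arm, as the interface text tells. Its arguments: {"type":"object","properties":{"series":{"type":"string"},"grip_force":{"type":"number"}},"required":["series"]}

```bash
ls; mkdir -p pics
cat > h.py <<'E'
import numpy as np, cv2
from workcell import env, imaging
def snap(n,f):
    im=imaging.snapshot(n); cv2.imwrite('pics/'+f,im[:,:,::-1]); return im
E
python3 - <<'E'
from h import *
s=env.observe()
for k,v in s.items(): print(k,np.round(v,3))
for n in('scene','top','wrist'):
    snap(n,n+'0.png'); print(n,imaging.camera_params(n))
E
```

```text
pics
clock 0.0
joint_positions [-1.22   0.351  1.652  0.     1.139 -0.085]
joint_velocities [-0.    -0.     0.001  0.001  0.001 -0.001]
effort [ 1.0000e-03 -5.0611e+01 -2.9141e+01 -0.0000e+00  5.0000e-03 -0.0000e+00]
position [ 232.081 -498.3    252.744]
ee_rot [-3.066 -0.679  0.   ]
contact_force [-0.317 -0.074  0.048]
torque [ 0.059 -0.024 -0.034]
width 85.236
scene {'K': array([[508.38220471,   0.        , 319.27652972],
       [  0.        , 508.38220471, 241.29545505],
       [  0.        ,   0.        ,   1.        ]]), 'k1': -0.05168908973708802, 'rvec': array([ 0.68366524,  2.5207836 , -1.30852706]), 'tvec': array([ 590.67141945,  -75.01865684, 1022.26057765])}
top {'K': array([[454.75041658,   0.        , 311.26519153],
       [  0.        , 454.75041658, 240.34345363],
       [  0.        ,   0.        ,   1.        ]]), 'k1': -0.07459277924653326, 'rvec': array([ 2.15851401, -2.19050525,  0.09763241]), 'tvec': array([-74.14593384, 640.07638055, 845.67898208])}
wrist {'K': array([[398.27856311,   0.        , 321.63878863],
       [  0.        , 398.27856311, 236.71028338],
       [  0.        ,   0.        ,   1.        ]]), 'k1': -0.07503131713196945, 'mount': array([[ 3.13792843e-04, -9.64454704e-01, -2.64248037e-01,
         6.61374873e+01],
       [ 9.99999823e-01,  1.69065346e-04,  5.70437237e-04,
         3.89163090e-01],
       [-5.05485691e-04, -2.64248169e-01,  9.64454587e-01,
        -1.20687147e+02],
       [ 0.00000000e+00,  0.00000000e+00,  0.00000000e+00,
         1.00000000e+00]])}
```

View pics/scene0.png

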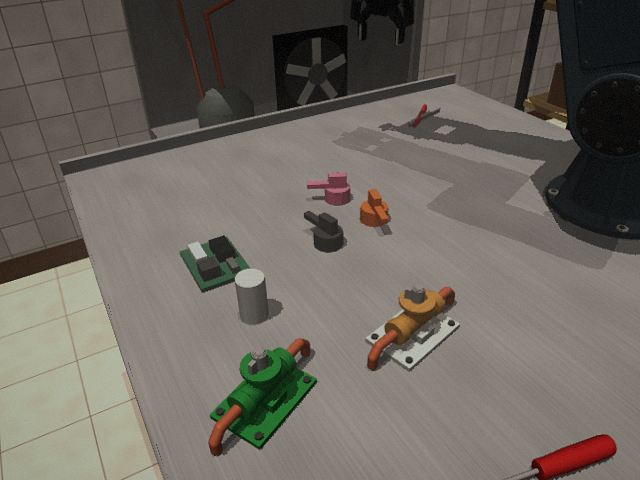

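View pics/top0.png

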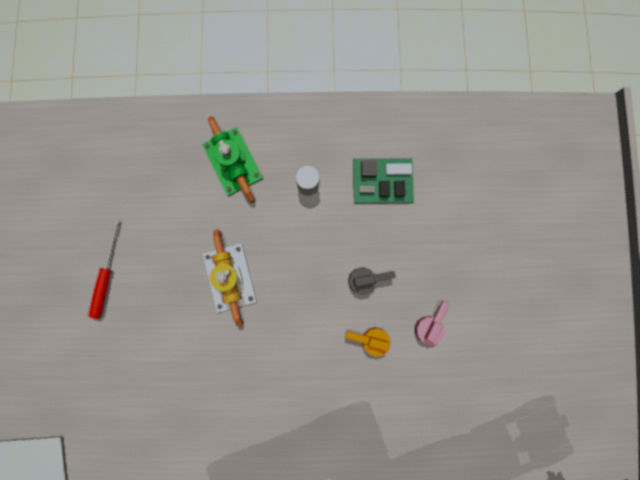

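View pics/wrist0.png

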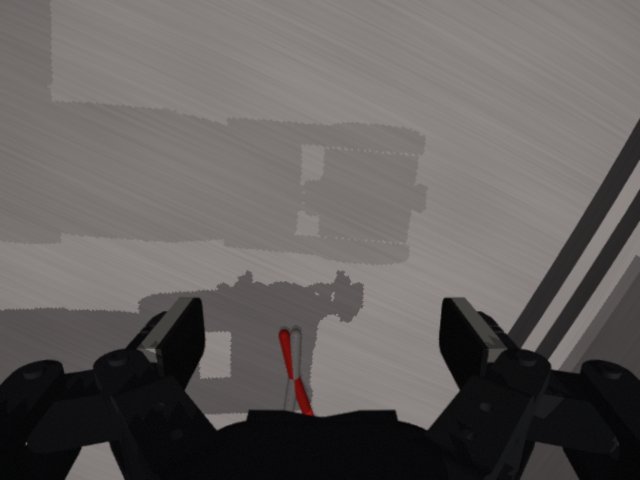

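In the top view the handles are dark (362,281), orange (376,342) and pink (431,330). The dark steel one fits the description. The valves are brass on a white plate (224,278) and green (228,155), and the brass one is meant. I'll confirm both in enlarged crops.

Run:
```python
from h import *
t=cv2.imread('pics/top0.png'); s=cv2.imread('pics/scene0.png')
def c(im,x,y,w,h,k): return cv2.resize(im[y:y+h,x:x+w],None,fx=k,fy=k,interpolation=cv2.INTER_CUBIC)
a=c(t,335,255,70,50,5.7); b=c(t,180,220,100,110,4)
cv2.imwrite('pics/c1.png',c(t,340,255,60,50,12)); cv2.imwrite('pics/c2.png',c(t,190,225,80,105,5.7)); cv2.imwrite('pics/c3.png',c(s,300,200,165,170,3.5))
```

```text
(no output)
```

View pics/c1.png

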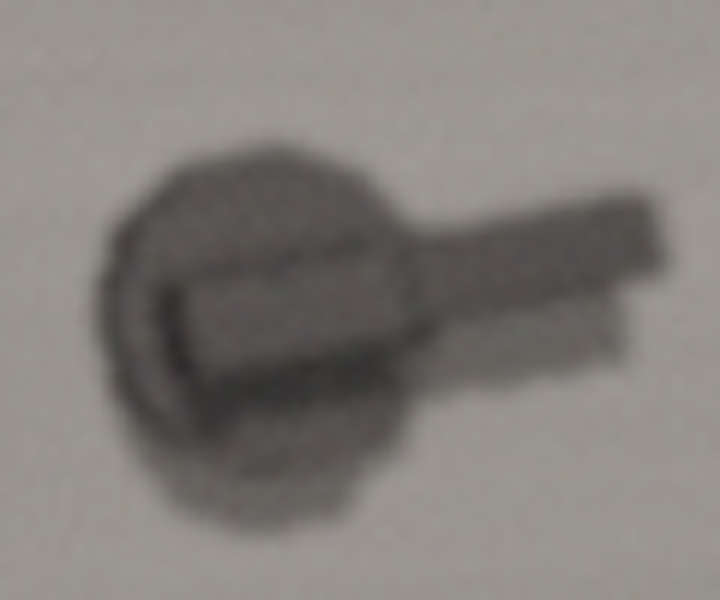

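View pics/c2.png

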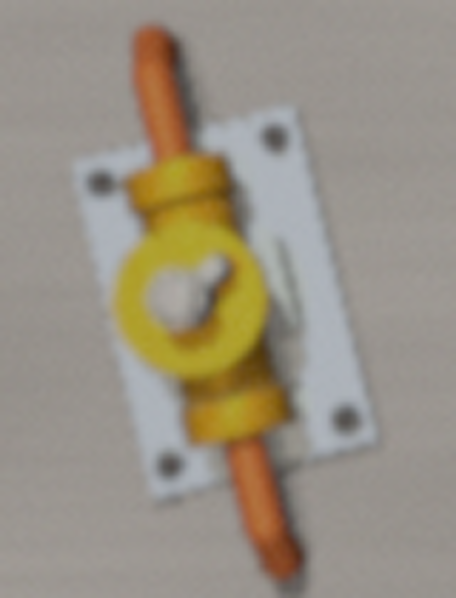

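View pics/c3.png

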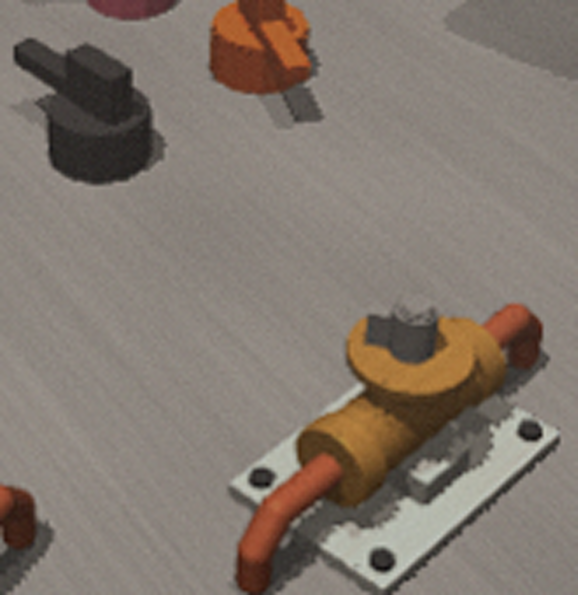

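The crops confirm it: dark handle at top (362,281) with its lever pointing right, and brass valve with collar at (224,278) and key pointing up-right.

```bash
cat >> h.py <<'E'
def ray(n,uv,s=None):
    p=imaging.camera_params(n);K=p['K'];k=p['k1']
    d=cv2.undistortPoints(np.array([[uv]],float),K,np.array([k,0,0,0,0.]))[0,0]
    d=np.array([d[0],d[1],1.])
    if n=='wrist':
        R=cv2.Rodrigues(np.array(s['ee_rot']))[0];M=p['mount']
        return R@M[:3,3]+s['position'],R@M[:3,:3]@d
    R=cv2.Rodrigues(p['rvec'])[0]
    return -R.T@p['tvec'],R.T@d
def at(n,uv,z,s=None):
    o,d=ray(n,uv,s); return o+d*(z-o[2])/d[2]
def proj(n,P,s=None):
    p=imaging.camera_params(n);D=np.array([p['k1'],0,0,0,0.])
    P=np.atleast_2d(np.array(P,float))
    if n=='wrist':
        R=cv2.Rodrigues(np.array(s['ee_rot']))[0];M=p['mount']
        P=((P-s['position'])@R-M[:3,3])@M[:3,:3]
        return cv2.projectPoints(P,np.zeros(3),np.zeros(3),p['K'],D)[0][:,0]
    return cv2.projectPoints(P,p['rvec'],p['tvec'],p['K'],D)[0][:,0]
E
python3 - <<'E'
from h import *
def f(k,ox,oy,u,v,z,l): print(l,np.round(at('top',(ox+(u+.5)/k-.5,oy+(v+.5)/k-.5),z),1))
H=lambda u,v,z,l:f(12,340,255,u,v,z,l); V=lambda u,v,z,l:f(5.7,190,225,u,v,z,l)
H(295,310,58,'block');H(652,232,41,'lever end');H(258,310,30,'hubtop')
V(193,300,68,'collar');V(178,300,92,'stemtop');V(222,265,84,'keyend')
for u,v in((100,182),(275,137),(170,465),(347,418)):V(u,v,8,'hole')
V(155,45,35,'pipe1');V(280,555,35,'pipe2')
for z,l,uv in((68,'collar sc',(300+412/3.5,200+352/3.5)),(30,'hubtop sc',(300+100/3.5,200+112/3.5))): print(l,at('scene',uv,z))
E
```

```text
block [ 560.6 -180.1   58. ]
lever end [ 571.9 -238.7   41. ]
hubtop [ 560.7 -177.4   30. ]
collar [570.   78.1  68. ]
stemtop [569.7  78.2  92. ]
keyend [580.7  65.8  84. ]
hole [611.8 122.2   8. ]
hole [626.6  61.4   8. ]
hole [514.4  97.8   8. ]
hole [529.7  36.8   8. ]
pipe1 [656.2  97.6  35. ]
pipe2 [485.7  55.7  35. ]
collar sc [569.81542911  81.89043222  68.        ]
hubtop sc [ 561.41970388 -173.96085521   30.        ]
```

```bash
cat >> h.py <<'E'
def plan(P,ang=None):
    s=env.observe();R=cv2.Rodrigues(np.array(s['ee_rot']))[0]
    print('t %.2f'%s['clock'],'pos',np.round(s['position'],1),'xang %.2f'%np.degrees(np.arctan2(R[1,0],R[0,0])),'zt',np.round(R[:,2],4),'F',np.round(s['contact_force'],1),'T',np.round(s['torque'],2),'w %.1f'%s['width'])
    if ang is not None:
        a=np.radians(ang);T=np.array([[np.cos(a),np.sin(a),0],[np.sin(a),-np.cos(a),0],[0,0,-1]])
        print('rot tool',np.round(np.degrees(cv2.Rodrigues(R.T@T)[0].ravel()),2))
        print('shift cm after rot',np.round(T.T@(np.array(P)-s['position'])/10,3))
    if P is not None: print('shift cm before rot',np.round(R.T@(np.array(P)-s['position'])/10,3))
    return s
E
python3 - <<'E'
from h import *
plan([561,-178,190],101)
E
```

```text
t 0.15 pos [ 232.1 -498.4  252.9] xang 24.97 zt [-3.e-04  8.e-04 -1.e+00] F [ 0.4 -1.2 -0.7] T [-0.01 -0.04  0.04] w 85.4
rot tool [-4.000e-02 -4.000e-02 -7.603e+01]
shift cm after rot [25.173 38.396  6.287]
shift cm before rot [ 43.338 -15.153   6.304]
```

Request:
drive_tool --series "0 0 0 4.33 -1.51 0.63 0;0 0 0 4.33 -1.51 0.63 0;0 0 0 4.33 -1.51 0.63 0;0 0 0 4.33 -1.51 0.63 0;0 0 0 4.33 -1.51 0.63 0;0 0 0 4.33 -1.51 0.63 0;0 0 0 4.33 -1.51 0.63 0;0 0 0 4.33 -1.51 0.63 0;0 0 0 4.33 -1.51 0.63 0;0 0 0 4.33 -1.51 0.63 0;0 0 -9.5 0 0 0 0;0 0 -9.5 0 0 0 0;0 0 -9.5 0 0 0 0;0 0 -9.5 0 0 0 0;0 0 -9.5 0 0 0 0;0 0 -9.5 0 0 0 0;0 0 -9.5 0 0 0 0;0 0 -9.5 0 0 0 0;0 0 0 0 0 0 0;0 0 0 0 0 0 0" --grip_force 50

```text
clock: 2.65
position: [560.9, -178.9, 190.2]
ee_rot: [-2.003, -2.42, 0.0]
contact_force: [-0.4, 0.3, 0.0]
width: 85.4
```

Run:
```python
from h import *
s=plan([561,-178,190],101)
snap('wrist','w1.png')
print(proj('wrist',[[561,-178,58],[561,-178,30],[572,-239,41]],s))
```

```text
t 2.65 pos [ 560.9 -178.9  190.2] xang 100.76 zt [-3.e-04  1.e-04 -1.e+00] F [-0.4  0.3  0. ] T [ 0.   -0.01 -0.01] w 85.4
rot tool [-0.01 -0.01 -0.24]
shift cm after rot [0.085 0.026 0.016]
shift cm before rot [0.085 0.026 0.016]
[[322.87713256 230.89027349]
 [322.74590698 221.18542459]
 [321.91625733 306.24608096]]
```

View pics/w1.png

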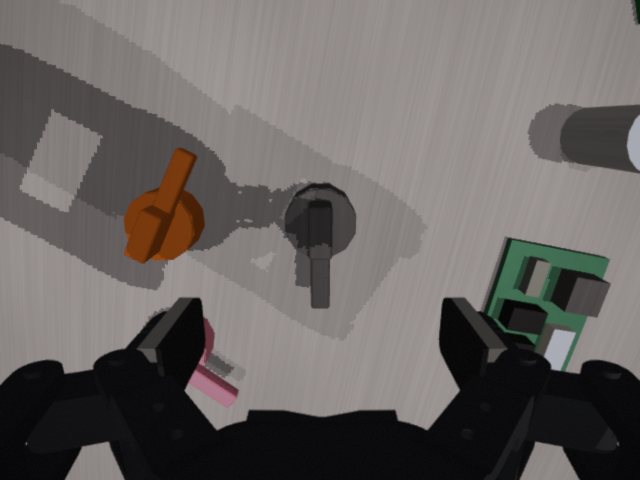

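Run:
```python
from h import *
im=cv2.imread('pics/w1.png')[175:315,265:375]; cv2.imwrite('pics/w1c.png',cv2.resize(im,None,fx=4.2,fy=4.2,interpolation=cv2.INTER_CUBIC))
for n,uv,z in(('pinkblk',(430,331),58),('pinktip',(444,305),41),('orblk',(377,343),58),('ortip',(350,337),41)): print(n,at('top',uv,z))
```

```text
pinkblk [ 465.55033653 -299.58272586   58.        ]
pinktip [ 511.64896292 -332.15668762   41.        ]
orblk [ 445.7596229  -201.15807264   58.        ]
ortip [ 455.4910216  -153.24533857   41.        ]
```

View pics/w1c.png

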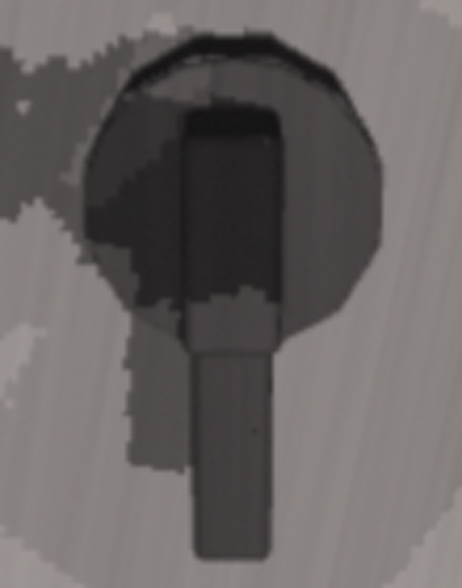

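Run:
```python
from h import *
s=env.observe()
c=lambda u,v:(265+(u+.5)/4.2-.5,175+(v+.5)/4.2-.5)
b=at('wrist',c(233,243),58,s);e=at('wrist',c(232,558),41,s)
b1=at('wrist',c(233,133),58,s);b2=at('wrist',c(232,352),58,s);print(np.linalg.norm(b1-b2))
h=at('wrist',c(233,210),30,s)
d=e-b;print(b,e,h,np.degrees(np.arctan2(d[1],d[0])),np.hypot(*d[:2]))
plan([*b[:2],58],np.degrees(np.arctan2(d[1],d[0]))+180)
```

```text
35.42284363849972
[ 559.47073565 -179.43102415   58.        ] [ 570.79821501 -240.30571071   41.        ] [ 559.65853309 -180.90371601   30.        ] -79.45903661351154 61.91961928505548
t 2.70 pos [ 560.9 -178.9  190.2] xang 100.80 zt [-1.e-04  1.e-04 -1.e+00] F [0.5 0.1 0.2] T [ 0.   -0.01 -0.05] w 85.5
rot tool [-0.01 -0.01  0.26]
shift cm after rot [-0.026 -0.155 13.221]
shift cm before rot [-0.027 -0.154 13.221]
```

The dark handle in the wrist crop: block centre at about (320,233) and lever end at (320,308), so the axis is at (559.5,-179.9) and the lever points at -79.4°. I'll descend and grip.

Request:
drive_tool --series "0 0 0.2 -0.04 -0.15 2 0;0 0 0 0 0 2 0;0 0 0 0 0 2 0;0 0 0 0 0 2 0;0 0 0 0 0 2 0;0 0 0 0 0 1.5 0;0 0 0 0 0 1 0;0 0 0 0 0 0.7 0;0 0 0 0 0 0 0;0 0 0 0 0 0 0.6;0 0 0 0 0 0 1;0 0 0 0 0 0 1;0 0 0 0 0 0 1;0 0 0 0 0 0 1;0 0 0 0 0 0 1;0 0 0 0 0 0 1;0 0 0 0 0 0 1;0 0 0 0 0 0 1" --grip_force 60

```text
clock: 4.95
position: [559.8, -179.6, 58.6]
ee_rot: [2.003, 2.42, 0.0]
contact_force: [-0.0, 0.3, 6.4]
width: 14.9
```

Run:
```python
from h import *
plan([559.5,-179.4,150],100.6)
snap('wrist','w2.png')
```

```text
t 4.95 pos [ 559.8 -179.6   58.6] xang 100.77 zt [ 5.e-04 -2.e-04 -1.e+00] F [-0.   0.3  6.4] T [0.09 0.14 0.08] w 14.9
rot tool [0.03 0.02 0.17]
shift cm after rot [ 0.027 -0.026 -9.142]
shift cm before rot [ 0.025 -0.021 -9.142]
```

View pics/w2.png

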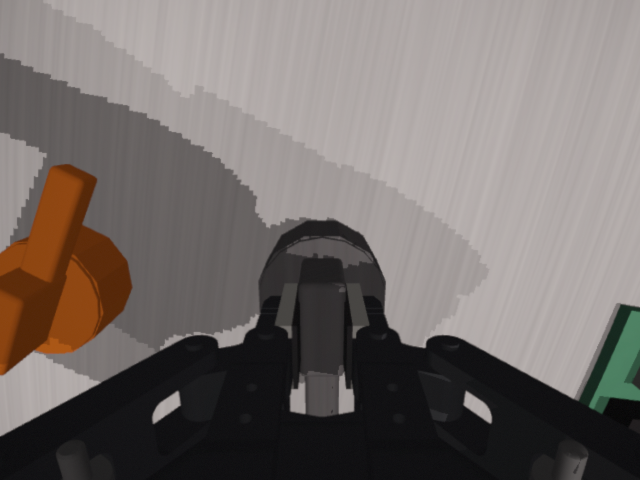

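Width is 14.9 mm, so the block is held between the pads, with a light touch on the hub top. I'll lift and carry the handle to just short of the valve, then take a closer look at the stem.

Request:
drive_tool --series "0 0 0 0 0 -0.5 1;0 0 0 0 0 -1 1;0 0 0 0 0 -1.5 1;0 0 0 0 0 -2 1;0 0 0 0 0 -2 1;0 0 0 0 0 -2 1;0 0 0 0 0 -2 1;0 0 0 1 0.36 0 1;0 0 0 2.1 0.74 0 1;0 0 0 2.1 0.74 0 1;0 0 0 2.1 0.74 0 1;0 0 0 2.1 0.74 0 1;0 0 0 2.1 0.74 0 1;0 0 0 2.1 0.74 0 1;0 0 0 2.1 0.74 0 1;0 0 0 1 0.36 0 1;0 0 0 0 0 0 1;0 0 0 0 0 0 1;0 0 0 0 0 0 1"

```text
clock: 7.38
position: [586.2, -5.1, 168.2]
ee_rot: [-2.004, -2.419, 0.0]
contact_force: [-1.1, -0.4, -2.4]
width: 15.0
```

Run:
```python
from h import *
s=plan([570,79,170],132)
im=snap('wrist','w3.png')
print(proj('wrist',[[570,79,92],[570,79,68],[580.7,65.8,84]],s))
snap('scene','s3.png')
```

```text
t 7.38 pos [586.2  -5.1 168.2] xang 100.73 zt [-2.e-04 -1.e-04 -1.e+00] F [-1.1 -0.4 -2.4] T [ 0.02 -0.04 -0.03] w 15.0
rot tool [-1.000e-02 -0.000e+00 -3.127e+01]
shift cm after rot [ 7.333  4.419 -0.178]
shift cm before rot [ 8.562 -0.03  -0.178]
[[322.27775467  85.8705937 ]
 [322.1863044   90.50399993]
 [338.44879475 119.01643634]]
```

View pics/w3.png

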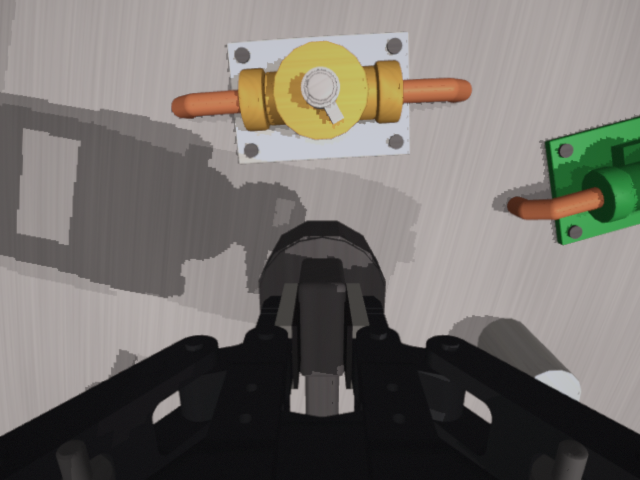

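View pics/s3.png

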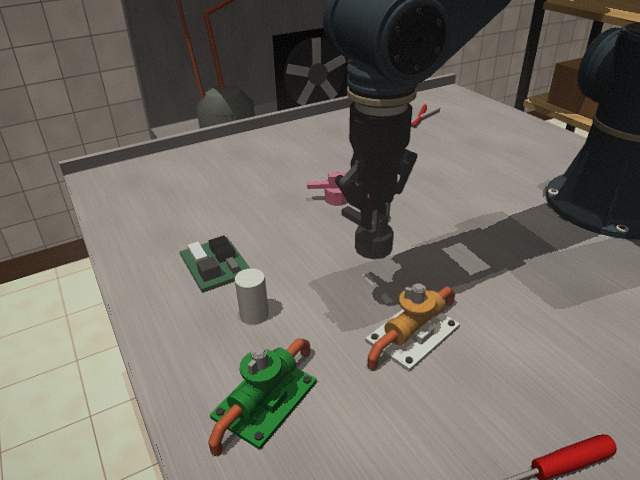

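Run:
```python
from h import *
im=cv2.imread('pics/w3.png')[25:165,255:385]; cv2.imwrite('pics/w3c.png',cv2.resize(im,None,fx=4.2,fy=4.2,interpolation=cv2.INTER_CUBIC))
im=cv2.imread('pics/w3.png')[215:425,250:395]; cv2.imwrite('pics/w3d.png',cv2.resize(im,None,fx=2.8,fy=2.8,interpolation=cv2.INTER_CUBIC))
```

```text
(no output)
```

View pics/w3c.png

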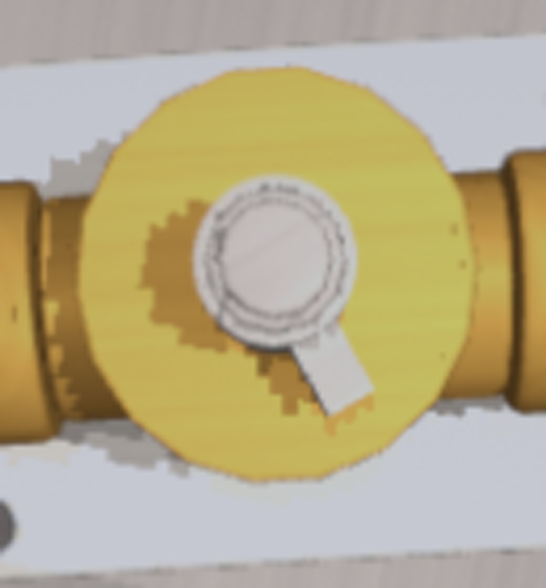

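View pics/w3d.png

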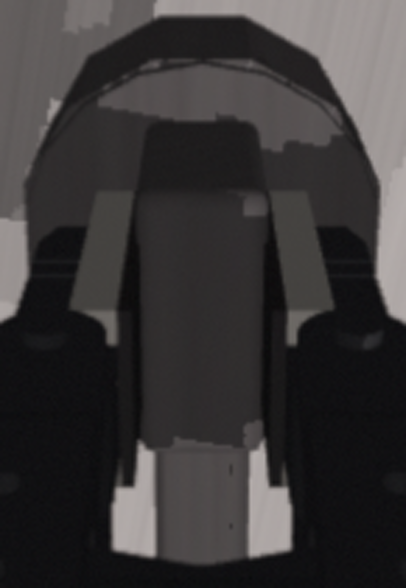

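Run:
```python
from h import *
s=env.observe()
c=lambda u,v:(255+(u+.5)/4.2-.5,25+(v+.5)/4.2-.5)
g=lambda u,v,z:at('wrist',c(u,v),z,s)
st=g(276,260,92);co=g(277,274,68);k=g(352,401,84)
print('stem',st,'collar',co,'key',k)
for o in(st,co):
    d=k-o;print(np.degrees(np.arctan2(d[1],d[0])),np.hypot(*d[:2]))
for a,b in(((345,322),(375,388)),((292,345),(330,415))):
    d=g(*b,84)-g(*a,84);print('side',np.degrees(np.arctan2(d[1],d[0])))
d=g(375,388,84)-g(330,415,84);print('end',np.degrees(np.arctan2(d[1],d[0])),np.hypot(*d[:2]))
for uv in((242,55),(394,46),(251,150),(396,141)):print('hole',at('wrist',uv,8,s))
R=cv2.Rodrigues(np.array(s['ee_rot']))[0]
# handle in hand: handle-frame pts -> world
zb=s['position'][2]-58.6
X=-R[:,0];Y=np.cross([0,0,1],X)
for off in(-1.,0,1.):
  P=[np.array(s['position'])*[1,1,0]+[0,0,zb]+(x+off)*X+y*Y+[0,0,z] for x,y,z in((-18,8,58),(-18,-8,58),(18,8,58),(18,-8,58),(-26,0,30))]
  print(off,np.round((proj('wrist',P,s)-[250,215])*2.8,0).tolist())
```

```text
stem [569.24405847  78.65199945  92.        ] collar [569.19193954  79.2751188   68.        ] key [580.88384286  65.3939974   84.        ]
-48.71867667655114 17.642539466056554
-49.892963868674066 18.148998165471607
side -53.59189489952751
side -49.84332197851558
end 41.21020708722318 6.147414292472257
hole [512.84286921  96.90410244   8.        ]
hole [610.37007256 121.10292648   8.        ]
hole [528.01815271  36.45328096   8.        ]
hole [625.53057691  61.21157255   8.        ]
-1.0 [[275.0, 177.0], [137.0, 177.0], [269.0, 444.0], [142.0, 444.0], [205.0, 49.0]]
0 [[274.0, 185.0], [137.0, 185.0], [269.0, 451.0], [142.0, 451.0], [205.0, 56.0]]
1.0 [[274.0, 193.0], [137.0, 193.0], [269.0, 458.0], [142.0, 458.0], [205.0, 63.0]]
```

Wrist crop: stem top centre at crop (276,260), collar centre (277,274), key end (352,401). That puts the stem axis at about (569.5,79.0), the key at about -49.5°, valve +x at 13.9° and shut at -76.1°. Next I turn the lever to -49.5° and move over the stem.

Request:
drive_tool --series "0 0 -5 0 0 0 1;0 0 -7.4 0 0 0 1;0 0 -7.4 0 0 0 1;0 0 -6 0 0 0 1;0 0 -4 0 0 0 1;0 0 0 0 0 0 1;0 0 0 0 0 0 1"

```text
clock: 8.35
position: [586.3, -4.7, 168.3]
ee_rot: [-1.316, -2.853, 0.0]
contact_force: [0.3, 0.6, -2.4]
width: 14.9
```

Run:
```python
from h import *
s=plan([569.5,79,168],130.5)
```

```text
t 8.35 pos [586.3  -4.7 168.3] xang 130.47 zt [-0. -0. -1.] F [ 0.3  0.6 -2.4] T [ 0.06 -0.02  0.03] w 14.9
rot tool [-0.   -0.   -0.03]
shift cm after rot [7.452 4.155 0.029]
shift cm before rot [7.455 4.151 0.029]
```

Request:
drive_tool --series "0 0 0 0.8 0.45 0 1;0 0 0 1.5 0.84 0 1;0 0 0 1.5 0.84 0 1;0 0 0 1.5 0.84 0 1;0 0 0 1.5 0.84 0 1;0 0 0 0.65 0.34 0 1;0 0 0 0 0 0 1;0 0 0 0 0 0 1;0 0 0 0 0 0 1"

```text
clock: 9.48
position: [569.5, 78.6, 168.3]
ee_rot: [1.314, 2.853, -0.0]
contact_force: [0.5, 0.0, -2.8]
width: 15.2
```

Run:
```python
from h import *
s=plan([569.5,79,168],130.5)
im=snap('top','t4.png')
cv2.imwrite('pics/t4c.png',cv2.resize(im[220:340,170:290,::-1],None,fx=4.5,fy=4.5,interpolation=cv2.INTER_CUBIC))
im=snap('scene','s4.png')
cv2.imwrite('pics/s4c.png',cv2.resize(im[220:380,340:500,::-1],None,fx=3.7,fy=3.7,interpolation=cv2.INTER_CUBIC))
```

```text
t 9.47 pos [569.5  78.6 168.3] xang 130.53 zt [ 0. -0. -1.] F [ 0.5  0.  -2.8] T [ 0.   -0.02 -0.06] w 15.2
rot tool [0.   0.   0.03]
shift cm after rot [0.03  0.023 0.028]
shift cm before rot [0.03  0.023 0.028]
```

View pics/s4c.png

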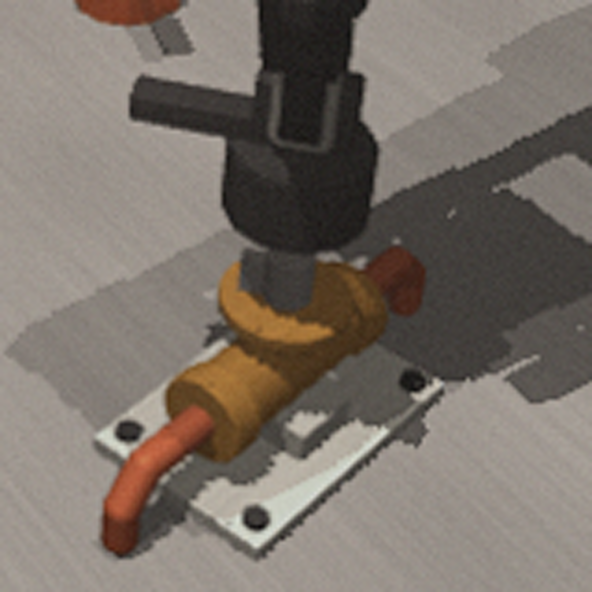

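The scene crop shows the handle centred over the stem. Baseline Fz is -2.8 N (handle weight). I'll descend slowly.

Request:
drive_tool --series "0 0 0 0.03 0.02 0.5 1;0 0 0 0 0 0.5 1;0 0 0 0 0 0.4 1;0 0 0 0 0 0.2 1;0 0 0 0 0 0.15 1;0 0 0 0 0 0.15 1;0 0 0 0 0 0.15 1;0 0 0 0 0 0.15 1;0 0 0 0 0 0 1"

```text
clock: 10.7
position: [569.3, 79.5, 146.2]
ee_rot: [-1.313, -2.854, 0.0]
contact_force: [0.2, -0.3, -3.1]
width: 14.6
```

Request:
drive_tool --series "0 0 0 0 0 0.1 1;0 0 0 0 0 0.1 1;0 0 0 0 0 0.1 1;0 0 0 0 0 0.1 1;0 0 0 0 0 0 1"

```text
clock: 11.32
position: [569.3, 79.4, 142.2]
ee_rot: [-1.313, -2.854, 0.0]
contact_force: [0.4, -0.4, -4.1]
width: 14.8
```

Request:
drive_tool --series "0 0 0 0 0 0.1 1;0 0 0 0 0 0.1 1;0 0 0 0 0 0.1 1;0 0 0 0 0 0.05 1;0 0 0 0 0 0 1"

```text
clock: 11.95
position: [569.4, 79.5, 138.7]
ee_rot: [-1.313, -2.854, 0.0]
contact_force: [-0.9, -1.1, -2.9]
width: 15.0
```

Stem in the bore, no force. On to the key level.

Request:
drive_tool --series "0 0 0 0 0 0.08 1;0 0 0 0 0 0.08 1;0 0 0 0 0 0.08 1;0 0 0 0 0 0 1"

```text
clock: 12.45
position: [569.3, 79.5, 136.3]
ee_rot: [-1.313, -2.854, 0.0]
contact_force: [-0.3, 0.8, -3.1]
width: 14.9
```

Request:
drive_tool --series "0 0 0 0 0 0.05 1;0 0 0 0 0 0.05 1;0 0 0 0 0 0.05 1;0 0 0 0 0 0 1"

```text
clock: 12.95
position: [569.3, 79.4, 134.8]
ee_rot: [-1.313, -2.854, 0.0]
contact_force: [-0.5, -0.1, -2.2]
width: 14.5
```

Request:
drive_tool --series "0 0 0 0 0 0.06 1;0 0 0 0 0 0.06 1;0 0 0 0 0 0.06 1;0 0 0 0 0 0 1"

```text
clock: 13.45
position: [569.3, 79.4, 133.0]
ee_rot: [-1.313, -2.854, 0.0]
contact_force: [0.6, 0.4, -1.2]
width: 14.6
```

Request:
drive_tool --series "0 0 0 0 0 0.06 1;0 0 0 0 0 0.06 1;0 0 0 0 0 0 1"

```text
clock: 13.82
position: [569.3, 79.5, 131.8]
ee_rot: [-1.313, -2.854, 0.0]
contact_force: [1.3, -0.1, -3.0]
width: 14.7
```

Run:
```python
from h import *
plan([569.3,79.4,126.6],130.5)
```

```text
t 13.82 pos [569.3  79.5 131.8] xang 130.57 zt [-1.e-04 -0.e+00 -1.e+00] F [ 1.3 -0.1 -3. ] T [-0.04  0.03 -0.02] w 14.7
rot tool [-0.01 -0.01  0.07]
shift cm after rot [-0.004 -0.005  0.522]
shift cm before rot [-0.004 -0.005  0.522]
```

The handle is 5 mm past the level where it would stop on a misaligned key, with no force, so the keyway has found the key. I'll continue to the collar.

Request:
drive_tool --series "0 0 0 0 0 0.08 1;0 0 0 0 0 0.08 1;0 0 0 0 0 0.08 1;0 0 0 0 0 0.08 1;0 0 0 0 0 0.05 1;0 0 0 0 0 0 1"

```text
clock: 14.58
position: [569.4, 79.5, 128.1]
ee_rot: [-1.313, -2.854, 0.0]
contact_force: [0.9, -0.7, -2.8]
width: 14.9
```

Request:
drive_tool --series "0 0 0 0 0 0.05 1;0 0 0 0 0 0.05 1;0 0 0 0 0 0.05 1;0 0 0 0 0 0 1"

```text
clock: 15.08
position: [569.4, 79.5, 126.7]
ee_rot: [-1.314, -2.854, -0.0]
contact_force: [-0.7, -1.0, -2.2]
width: 14.6
```

Request:
drive_tool --series "0 0 0 0 0 0.04 1;0 0 0 0 0 0.03 1;0 0 0 0 0 0 1"

```text
clock: 15.45
position: [569.4, 79.5, 126.6]
ee_rot: [1.313, 2.854, 0.0]
contact_force: [-3.9, 0.3, 5.4]
width: 14.8
```

Contact at TCP z 126.6, exactly the predicted home, with about 8 N press. I'll relax the press slightly, check by picture, then turn clockwise (+ tool z).

Request:
drive_tool --series "0 0 0 0 0 -0.03 1;0 0 0 0 0 0 1"

```text
clock: 15.7
position: [569.4, 79.5, 126.6]
ee_rot: [1.313, 2.854, 0.0]
contact_force: [-2.6, -0.4, 5.8]
width: 14.8
```

Run:
```python
from h import *
s=plan(None)
im=snap('scene','s5.png')
cv2.imwrite('pics/s5c.png',cv2.resize(im[220:380,340:500,::-1],None,fx=3.7,fy=3.7,interpolation=cv2.INTER_CUBIC))
```

```text
t 15.70 pos [569.4  79.5 126.6] xang 130.57 zt [ 3.e-04  0.e+00 -1.e+00] F [-2.6 -0.4  5.8] T [ 0.01  0.58 -0.03] w 14.8
```

View pics/s5c.png

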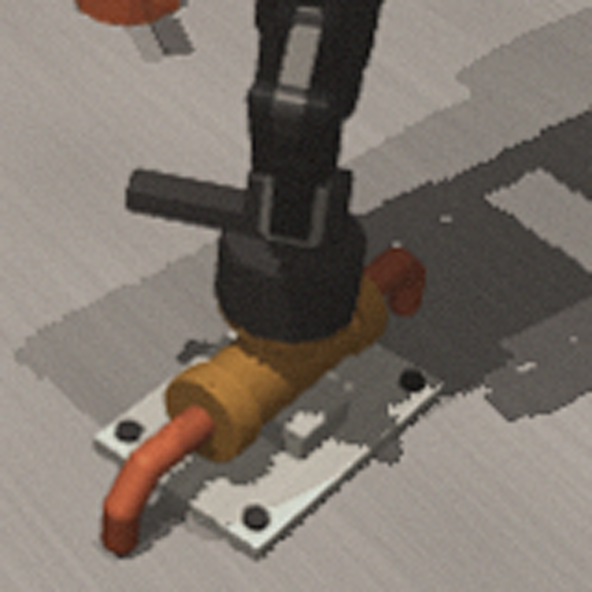

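The hub sits on the collar. Turning gently now.

Request:
drive_tool --series "0 0 0 0 0 -0.03 1;0 0 1.5 0 0 0 1;0 0 1.5 0 0 0 1;0 0 0 0 0 0 1"

```text
clock: 16.25
position: [569.6, 79.5, 126.6]
ee_rot: [1.389, 2.817, 0.001]
contact_force: [1.7, 0.2, 0.6]
width: 15.1
```

```bash
python3 -c "
from h import *
plan(None)"
```

```text
t 16.25 pos [569.6  79.5 126.6] xang 127.53 zt [ 7.e-04  1.e-04 -1.e+00] F [1.7 0.2 0.6] T [ 0.04 -0.16  0.  ] w 15.1
```

Request:
drive_tool --series "0 0 1.5 0 0 0 1;0 0 1.5 0 0 0 1;0 0 1.5 0 0 0 1;0 0 1.5 0 0 0 1;0 0 1.5 0 0 0 1;0 0 0 0 0 0 1"

```text
clock: 17.0
position: [569.9, 79.7, 126.7]
ee_rot: [1.571, 2.72, 0.002]
contact_force: [4.2, 2.6, -1.5]
width: 15.1
```

```bash
python3 -c "
from h import *
plan(None)"
```

```text
t 17.00 pos [569.9  79.7 126.7] xang 119.99 zt [ 1.6e-03  5.0e-04 -1.0e+00] F [ 4.2  2.6 -1.5] T [ 0.49 -0.77  0.12] w 15.1
```

Request:
drive_tool --series "0 0 1.5 0 0.035 0 1;0 0 1.5 0 0 0 1;0 0 1.5 0 0 0 1;0 0 1.5 0 0 0 1;0 0 1.5 0 0 0 1;0 0 0 0 0 0 1"

```text
clock: 17.75
position: [570.0, 79.7, 126.7]
ee_rot: [1.746, 2.611, 0.001]
contact_force: [5.1, 1.3, -1.6]
width: 14.6
```

```bash
python3 -c "
from h import *
plan(None)"
```

```text
t 17.75 pos [570.   79.7 126.7] xang 112.47 zt [ 9.e-04  2.e-04 -1.e+00] F [ 5.1  1.3 -1.6] T [ 0.38 -0.88  0.06] w 14.6
```

Request:
drive_tool --series "0 0 1.5 0 0.02 0 1;0 0 1.5 0 0 0 1;0 0 1.5 0 0 0 1;0 0 1 0 0 0 1;0 0 0 0 0 0 1"

```text
clock: 18.38
position: [570.0, 79.7, 126.7]
ee_rot: [1.869, 2.525, 0.0]
contact_force: [4.9, 0.4, -1.4]
width: 14.5
```

```bash
python3 -c "
from h import *
plan(None)"
```

```text
t 18.38 pos [570.   79.7 126.7] xang 106.99 zt [ 5.e-04  0.e+00 -1.e+00] F [ 4.9  0.4 -1.4] T [ 0.28 -0.86  0.13] w 14.5
```

Close to the stop, so the steps get smaller while I watch the torque.

Request:
drive_tool --series "0 0 0.8 0 0 0 1;0 0 0.8 0 0 0 1;0 0 0.8 0 0 0 1;0 0 0 0 0 0 1"

```text
clock: 18.88
position: [570.0, 79.7, 126.7]
ee_rot: [1.921, 2.485, 0.0]
contact_force: [5.1, 1.6, -1.0]
width: 14.6
```

```bash
python3 -c "
from h import *
plan(None)"
```

```text
t 18.88 pos [570.   79.7 126.7] xang 104.58 zt [ 5.e-04 -0.e+00 -1.e+00] F [ 5.1  1.6 -1. ] T [ 0.29 -0.89  0.12] w 14.6
```

Request:
drive_tool --series "0 0 0.7 0 0 0 1;0 0 0.7 0 0 0 1;0 0 0 0 0 0 1"

```text
clock: 19.25
position: [570.0, 79.6, 126.7]
ee_rot: [1.951, 2.462, 0.0]
contact_force: [4.6, 1.0, -1.1]
width: 15.0
```

```bash
python3 -c "
from h import *
plan(None)"
```

```text
t 19.25 pos [570.   79.6 126.7] xang 103.19 zt [ 5.e-04 -0.e+00 -1.e+00] F [ 4.6  1.  -1.1] T [ 0.24 -0.88  0.08] w 15.0
```

Request:
drive_tool --series "0 0 0.6 0 0 0 1;0 0 0.6 0 0 0 1;0 0 0 0 0 0 1"

```text
clock: 19.62
position: [570.0, 79.6, 126.7]
ee_rot: [1.977, 2.441, 0.0]
contact_force: [4.1, 2.8, -1.2]
width: 14.8
```

```bash
python3 -c "
from h import *
plan(None)"
```

```text
t 19.62 pos [570.   79.6 126.7] xang 101.99 zt [ 6.e-04 -1.e-04 -1.e+00] F [ 4.1  2.8 -1.2] T [ 0.19 -0.9   0.1 ] w 14.8
```

Request:
drive_tool --series "0 0 0.6 0 0 0 1;0 0 0.6 0 0 0 1;0 0 0 0 0 0 1"

```text
clock: 20.0
position: [570.0, 79.6, 126.7]
ee_rot: [2.002, 2.42, 0.0]
contact_force: [4.3, 0.4, -1.2]
width: 14.8
```

```bash
python3 -c "
from h import *
plan(None)"
```

```text
t 20.00 pos [570.   79.6 126.7] xang 100.79 zt [ 5.e-04 -1.e-04 -1.e+00] F [ 4.3  0.4 -1.2] T [ 0.15 -0.97  0.05] w 14.8
```

Request:
drive_tool --series "0 0 0.6 0 0 0 1;0 0 0 0 0 0 1"

```text
clock: 20.25
position: [570.1, 79.6, 126.7]
ee_rot: [2.015, 2.41, 0.0]
contact_force: [5.1, 2.1, -0.7]
width: 14.9
```

```bash
python3 -c "
from h import *
plan(None)"
```

```text
t 20.25 pos [570.1  79.6 126.7] xang 100.19 zt [ 6.e-04 -1.e-04 -1.e+00] F [ 5.1  2.1 -0.7] T [ 0.18 -0.92  0.06] w 14.9
```

Run:
```python
from h import *
im=snap('wrist','w6.png')
cv2.imwrite('pics/w6c.png',cv2.resize(im[200:440,200:440,::-1],None,fx=2.5,fy=2.5,interpolation=cv2.INTER_CUBIC))
im=snap('top','t6.png')
cv2.imwrite('pics/t6c.png',cv2.resize(im[220:340,170:290,::-1],None,fx=5,fy=5,interpolation=cv2.INTER_CUBIC))
```

```text
(no output)
```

View pics/w6c.png

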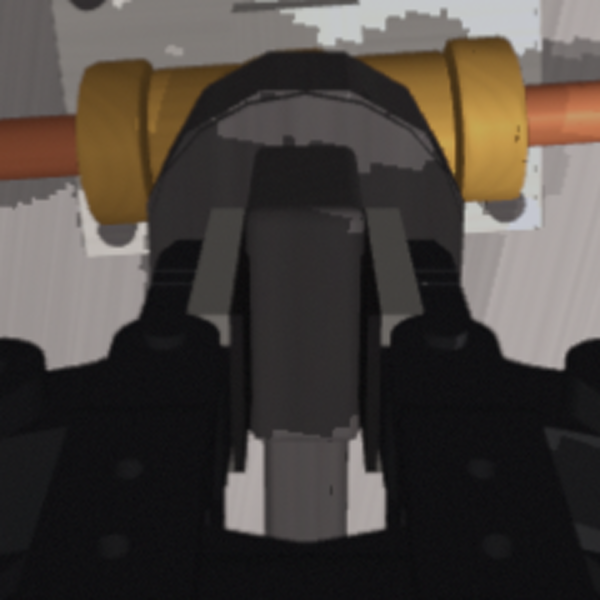

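View pics/t6c.png

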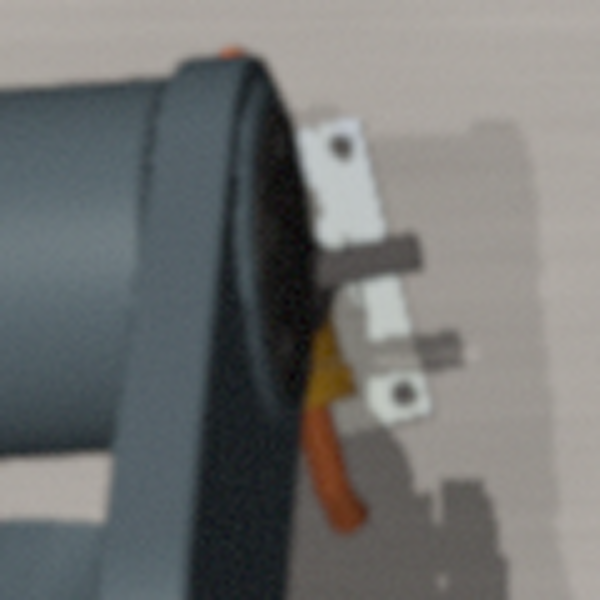

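Request:
drive_tool --series "0 0 0.5 0 0 0 1;0 0 0 0 0 0 1"

```text
clock: 20.6
position: [570.0, 79.6, 126.7]
ee_rot: [2.026, 2.401, 0.0]
contact_force: [5.2, 1.6, -1.8]
width: 14.7
```

```bash
python3 -c "
from h import *
plan(None)"
```

```text
t 20.60 pos [570.   79.6 126.7] xang 99.69 zt [ 5.e-04 -1.e-04 -1.e+00] F [ 5.2  1.6 -1.8] T [ 0.16 -0.92  0.14] w 14.7
```

Request:
drive_tool --series "0 0 0.5 0 0 0 1;0 0 0 0 0 0 1"

```text
clock: 20.85
position: [570.1, 79.6, 126.7]
ee_rot: [2.036, 2.392, 0.0]
contact_force: [5.5, 0.8, -0.6]
width: 14.9
```

```bash
python3 -c "
from h import *
plan(None)"
```

```text
t 20.85 pos [570.1  79.6 126.7] xang 99.20 zt [ 6.e-04 -1.e-04 -1.e+00] F [ 5.5  0.8 -0.6] T [ 0.21 -0.96  0.12] w 14.9
```

Request:
drive_tool --series "0 0 0.5 0 0 0 1;0 0 0 0 0 0 1"

```text
clock: 21.1
position: [570.1, 79.6, 126.7]
ee_rot: [2.046, 2.383, 0.0]
contact_force: [4.7, 1.9, -1.6]
width: 15.1
```

```bash
python3 -c "
from h import *
plan(None)"
```

```text
t 21.10 pos [570.1  79.6 126.7] xang 98.69 zt [ 6.e-04 -1.e-04 -1.e+00] F [ 4.7  1.9 -1.6] T [ 0.24 -0.92  0.17] w 15.1
```

Request:
drive_tool --series "0 0 0.3 0 0 0 1;0 0 0 0 0 0 1"

```text
clock: 21.35
position: [570.1, 79.6, 126.7]
ee_rot: [2.052, 2.378, 0.0]
contact_force: [5.2, 0.4, -0.8]
width: 14.8
```

```bash
python3 -c "
from h import *
plan(None)"
```

```text
t 21.35 pos [570.1  79.6 126.7] xang 98.40 zt [ 6.e-04 -1.e-04 -1.e+00] F [ 5.2  0.4 -0.8] T [ 0.15 -0.93  0.16] w 14.8
```

Request:
drive_tool --series "0 0 0.3 0 0 0 1;0 0 0 0 0 0 1"

```text
clock: 21.6
position: [570.1, 79.6, 126.7]
ee_rot: [2.059, 2.372, 0.0]
contact_force: [5.8, 1.1, -1.4]
width: 15.0
```

```bash
python3 -c "
from h import *
plan(None)"
```

```text
t 21.60 pos [570.1  79.6 126.7] xang 98.09 zt [ 6.e-04 -1.e-04 -1.e+00] F [ 5.8  1.1 -1.4] T [ 0.14 -0.98  0.08] w 15.0
```

Request:
drive_tool --series "0 0 0.4 0 0 0 1;0 0 0 0 0 0 1"

```text
clock: 21.85
position: [570.1, 79.6, 126.7]
ee_rot: [2.067, 2.365, 0.0]
contact_force: [4.7, 0.7, -0.1]
width: 14.4
```

```bash
python3 -c "
from h import *
plan(None)"
```

```text
t 21.85 pos [570.1  79.6 126.7] xang 97.70 zt [ 7.e-04 -2.e-04 -1.e+00] F [ 4.7  0.7 -0.1] T [ 0.2  -0.96  0.21] w 14.4
```

Request:
drive_tool --series "0 0 0.4 0 0 0 1;0 0 0 0 0 0 1"

```text
clock: 22.1
position: [570.1, 79.6, 126.6]
ee_rot: [2.075, 2.358, 0.0]
contact_force: [5.7, 0.3, -0.8]
width: 14.9
```

```bash
python3 -c "
from h import *
plan(None)
snap('wrist','w7.png')
plan(None)
p=imaging.snapshot('top');plan(None)"
```

```text
t 22.10 pos [570.1  79.6 126.6] xang 97.31 zt [ 6.e-04 -2.e-04 -1.e+00] F [ 5.7  0.3 -0.8] T [ 0.19 -0.93  0.23] w 14.9
t 22.15 pos [570.1  79.6 126.7] xang 97.31 zt [ 6.e-04 -2.e-04 -1.e+00] F [ 5.8  1.  -0.4] T [ 0.16 -0.97  0.15] w 14.8
t 22.20 pos [570.1  79.6 126.7] xang 97.31 zt [ 6.e-04 -2.e-04 -1.e+00] F [ 5.2 -0.6 -1.6] T [ 0.21 -0.94  0.16] w 14.9
```

Tz rose from about 0.11 to about 0.19 N·m, so the stop is reached. The lever leads the key by the keyway play and sits a few degrees past square. I'll turn it back within that play to square, watching the torque so the stem isn't dragged.

Request:
drive_tool --series "0 0 -1 0 0 0 1;0 0 -1 0 0 0 1;0 0 -1 0 0 0 1;0 0 -1 0 0 0 1;0 0 0 0 0 0 1"

```text
clock: 22.82
position: [569.5, 79.7, 126.6]
ee_rot: [-1.99, -2.43, 0.001]
contact_force: [-0.6, -0.1, 3.0]
width: 15.1
```

```bash
python3 -c "
from h import *
plan(None)
snap('wrist','w8.png')
plan(None)"
```

```text
t 22.82 pos [569.5  79.7 126.6] xang 101.38 zt [-1.e-03 -1.e-04 -1.e+00] F [-0.6 -0.1  3. ] T [0.02 0.08 0.08] w 15.1
t 22.88 pos [569.5  79.7 126.6] xang 101.37 zt [-9.e-04 -1.e-04 -1.e+00] F [-0.   0.7  4.4] T [-0.05  0.13  0.12] w 14.6
```

Request:
drive_tool --series "0 0 -0.8 0 0 -0.02 1;0 0 -0.8 0 0 0 1;0 0 -0.7 0 0 0 1;0 0 0 0 0 0 1"

```text
clock: 23.38
position: [569.6, 79.7, 126.6]
ee_rot: [-1.941, -2.47, 0.001]
contact_force: [-1.3, 0.4, 0.6]
width: 15.1
```

```bash
python3 -c "
from h import *
plan(None)
snap('wrist','w9.png')
plan(None)"
```

```text
t 23.38 pos [569.6  79.7 126.6] xang 103.68 zt [-6.e-04 -0.e+00 -1.e+00] F [-1.3  0.4  0.6] T [-0.03  0.19  0.03] w 15.1
t 23.43 pos [569.6  79.7 126.6] xang 103.67 zt [-6.e-04 -1.e-04 -1.e+00] F [-0.5 -0.4 -0.2] T [-0.01  0.21  0.02] w 15.0
```

No torque and square. Releasing and retreating straight up.

Request:
drive_tool --series "0 0 0 0 0 0 0.8;0 0 0 0 0 0 0.6;0 0 0 0 0 0 0.4;0 0 0 0 0 0 0.3;0 0 0 0 0 0 0.3;0 0 0 0 0 0 0.3;0 0 0 0 0 -0.5 0.3;0 0 0 0 0 -1 0.3;0 0 0 0 0 -2 0.3;0 0 0 0 0 -2 0.3;0 0 0 0 0 -2 0.3;0 0 0 0 0 -2 0.3;0 0 0 -1 0 -2 0.3;0 0 0 -2 0 0 0.3;0 0 0 -2 0 0 0.3;0 0 0 -2 0 0 0.3;0 0 0 -2 0 0 0.3;0 0 0 0 0 0 0.3;0 0 0 0 0 0 0.3"

```text
clock: 25.8
position: [591.0, -7.7, 241.6]
ee_rot: [-1.941, -2.469, 0.0]
contact_force: [-0.3, 0.3, -0.5]
width: 60.0
```

Run:
```python
from h import *
s=plan(None)
im=snap('wrist','w10.png')
C=np.array([569.5,79.2])
for n,P in (('tip41',[62,41+68]),('shut',[62,97])):
  a=np.radians(-76.1);print(n,proj('wrist',[[*(C+P[0]*np.array([np.cos(a),np.sin(a)])),P[1]]],s))
im=snap('scene','s10.png')
cv2.imwrite('pics/s10c.png',cv2.resize(im[220:380,340:500,::-1],None,fx=3.7,fy=3.7,interpolation=cv2.INTER_CUBIC))
```

```text
t 25.80 pos [591.   -7.7 241.6] xang 103.66 zt [-4.e-04  2.e-04 -1.e+00] F [-0.3  0.3 -0.5] T [ 0.07  0.02 -0.04] w 60.0
tip41 [[322.37045812 190.36969324]]
shut [[322.33407317 187.63908189]]
```

View pics/w10.png

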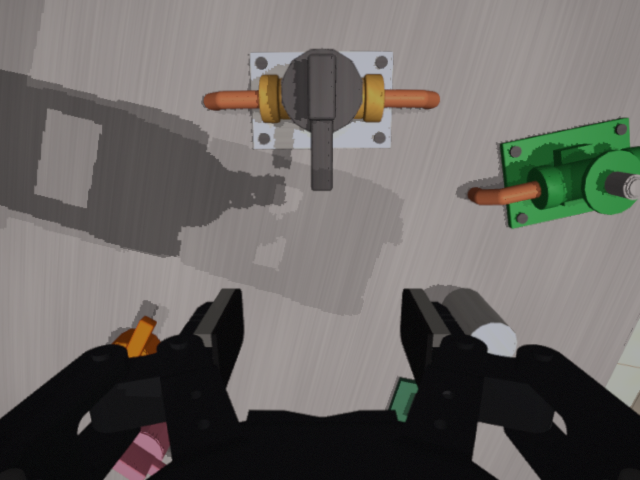

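View pics/s10c.png

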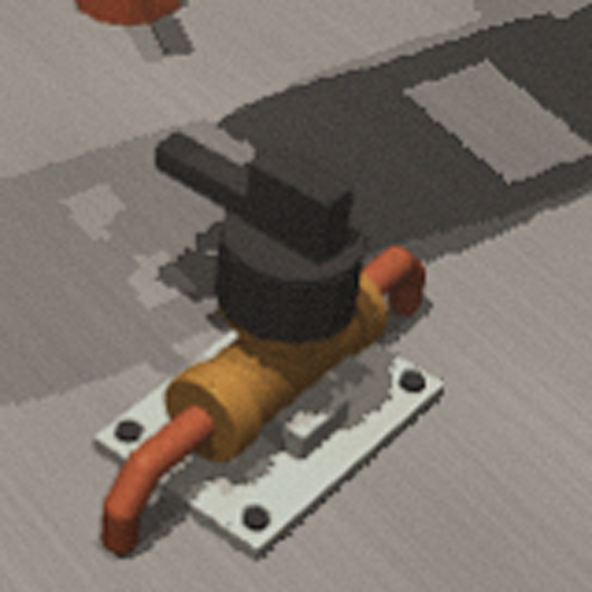

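The lever end is seen at (321.5,190), against (322.4,190.4) predicted for valve_shut. The hub is flush on the collar, and the other objects look undisturbed. Handing in.

```bash
python3 -c "
from h import *
print(env.close_job())"
```

```text
the job is handed in; nothing more can be done
None
```

I put the dark steel handle fully home on the brass valve's stem, turned it clockwise to the shut stop and let go. The job took about 26 s of the 64 s allowed.

- **Fitting:** I found the stem's key in the wrist camera at about -49.5° and pre-aligned the lever to it. The keyway therefore slid on without any searching turn. It seated at the expected height with about 8 N of press.
- **Turning:** The stem resisted at about 0.1 N·m. The twist averaged about 0.19 N·m at the stop. That signal was noisy, with single readings up to 0.23 N·m, slightly over the 0.2 N·m guide. What also points to the stop is the angle: the lever had gone 6.6° past square, more than the roughly 5° of play I worked out for the keyway.
- **Squaring:** I turned the lever back 6.4° within the keyway play to square. The twist was near zero when I let go.
- **Final pictures:** The hub sits flush on the collar and the lever is square across the pipe. Its end is within about 1 pixel of where valve_shut should appear. The gripper is clear, and nothing else in view looks moved.
- **Not directly checked:** The key can't be seen under the hub, so its being at the stop rests on the torque and the angle.

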